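Slide the riser plate over the free inserts of a snowboard

ROBOT

A 6-joint arm with a two-finger parallel gripper is mounted at the origin on the work surface. World frame = base frame: x ahead of the robot, y to its left, z up, the work surface at z = 0. Lengths are in m, angles in rad, forces in N, time in s.
With the tool pointing down it reaches from about 0.4 to 0.925 m from the base axis. Payload 12.5 kg.
Tool frame: the origin (TCP) lies at the very end of the fingers, on their centre line; the grasp point (between the pads) lies 19 mm behind it (bot.hold_point_z is the distance from the TCP to the grasp point, in m); z points along the fingers, y is the line along which they close (so a half turn about z gives the same grasp; the last joint's range is limited). The gripper opens to 95 mm and grips with 3 to 60 N. Pads are 20 mm wide; open, the fingers measure 119 mm over their backs; the gripper's body (75 mm by 180 mm) begins 59 mm behind the grasp point.
Start: joints at [1.032, 0.491, 1.559, -0, 1.092, -0.106], TCP at [0.262, 0.567, 0.215] pointing down, gripper open.
Joint ranges: [-3.1, 3.1], [-0.84, 2.19], [0.05, 2.79], [-1.13, 4.28], [0.06, 2.93], [-2.69, 2.69]. Speed limits (rad/s): [2.22, 2.22, 2.79, 3.14, 3.14, 3.14].

INTERFACE

Orientations are given as [roll, pitch, yaw] about the fixed x, y, z axes, in that order (R = Rz(yaw) Ry(pitch) Rx(roll)).
In Python, from bench import telemetry, eyes, job, bot gives the robot as it stands.
- The arm moves only by the tool send_rows, never from a script. Its argument "plan" is a list of rows, each a list of 7 numbers: the shift along the world's x, y, z in mm, then the turn, a rotation vector about the world's x, y, z in units of 5 degrees (1.0 is 5 degrees), then the finger opening in mm, from 0 to 95.1. In form: [[tx, ty, tz, wx, wy, wz, gripper], ...]. A call has 1 to 20 rows; each row is the pose to reach, as a shift and turn from the pose commanded when the call began; what a row does not reach only later rows make up. A row lasts 1/12 s, in which the tool goes at most 41.7 mm and 7.16 degrees, less where a joint would pass 70% of its speed; a pose out of reach is approached as far as the arm can. A call with a gripper value outside its range is refused whole. The fingers move at their own pace and stop on an object; "squeeze" is the grip in N (left out, the last holds). Time passes only in rows, so rows that repeat a pose let the fingers close. It gives the time, the measured TCP pose, the force, the opening and the grip force at its end, in the units of the state.
- telemetry.read_state(): the state, without advancing time (a new reading comes with each control period).
- eyes.grab_frame(name): name is "scene" or "top" or "wrist"; returns a dict with "color" (400x640x3 uint8, red, green, blue), "z_map" (400x640 float32, m along the optical axis (not along the pixel's ray), 0 where there is no reading), "intrinsics" (3x3 intrinsics, pixels), "R" (3x3) and "t" (3): a world point X has camera coordinates R X + t. Camera axes: x right, y down, z forward; pixel columns grow to the right and rows downward; lengths in m; the calibration is good to about 2 mm. A picture is of the moment at which its call begins.
- job.sign_off(): hands the job in; it is judged then, once.
The state is a dict: "time": time; "q": joint angles; "dq": joint speeds; "joint_efforts": joint torques, N m; "tool_pos": TCP position; "tool_rot": TCP orientation; "force": force on the tool from outside, world axes, zero at the start; "ft_torque": the same for the moment, N m; "grip_width": finger opening in m; "grip_force": force on a finger pad.
Only numpy, scipy, OpenCV 4.12 (cv2) and the standard library are available. Lean on these libraries where they do the work, as an engineer would, in place of code of your own. Each camera call takes 0.05 s, during which the arm holds its last target. There are 200 camera calls.

TASK

The snowboard on the bench already has one binding mounted. Slide the rectangular riser plate along the deck, without lifting it off, until it sits centred and square over the free set of inserts; let go of it there and leave the round disc alone.

Things in the scene. Friction and masses are not known exactly. Their poses are not given: they have to be found in the camera images.
- riser: loose aluminium plate, 110 mm (x) by 80 mm (y), 8 mm thick, about 0.3 kg, lying flat on the black deck between the binding and the free inserts. A solid rail 70 mm long (x) and 24 mm wide (y) stands on its middle, rising to 36 mm above the deck: hold it by the rail's long sides from above. Origin: centre of its underside; z up. Turned half round it counts the same.
- inserts: the target: eight flush steel inserts (two rows of four, 60 by 40 mm over centres) in the deck, framed by a thin white printed rectangle 124 mm (x) by 94 mm (y). Fixed, nothing stands up. Origin: centre of the set, on the deck's top, 50 mm above the bench; x across the board, y along it, z up. It lies 220 mm left or right of the middle of the board.
- binding: the black binding mounted on the other set of inserts: fixed, about 240 mm (x, across the board) by 114 mm (y), up to 57 mm above the deck. Origin: centre of its underside, on the deck; same axes as the inserts, 440 mm from them along the board.
- disc: loose round aluminium disc, 100 mm in diameter, 8 mm thick, with a hub 32 mm in diameter that rises to 30 mm above the deck. It lies on the deck towards one end of the board, beyond the binding or the inserts. A bystander, to be left where it is. Origin: centre of its underside.

How it is judged:
By the outcome, as a careful person would: the job done as asked, in the order asked, and still so for the second after the job is handed in, with the robot touching nothing.
It also fails if it takes over 32 s, if anything falls off the work surface, if the arm or the gripper's body presses on something with over 40 N, if the wrist force passes 120 N, or if a joint passes its speed limit or range.

## Working session

There is one attempt and no reset: what is moved stays moved. The work goes in short steps, Python scripts to look and compute and a tool call to move; the robot and the scene stay as the last step left them, time stands still between calls to the robot, and variables do not carry over. Pictures are saved under pics/ and viewed, at most 10 in all, crops included, and the job is handed in when it is done.

Besides the shell and the picture viewer there is one more tool, called after "Request:" as name(argument=value, ...) on one line, values as JSON. send_rows: Moves the arm, as the interface text tells. Its arguments: {"type":"object","properties":{"plan":{"type":"array"},"squeeze":{"type":"number"}},"required":["plan"]}

```bash
mkdir -p pics; cat > h.py <<'E'
import numpy as np, cv2
from bench import telemetry, eyes, job, bot
def grab(n,save=None):
    f=eyes.grab_frame(n)
    if save: cv2.imwrite('pics/'+save,f['color'][:,:,::-1])
    return f
def cast(f,uv,z):
    K,R,t=np.array(f['intrinsics']),np.array(f['R']),np.array(f['t'])
    uv=np.atleast_2d(np.array(uv,float)); d=(np.c_[uv,np.ones(len(uv))]@np.linalg.inv(K).T)@R
    c=-R.T@t
    return c+d*((z-c[2])/d[:,2])[:,None]
E
python3 - <<'E'
from h import *
f=grab('top','top1.png'); np.save('top1.npy',f,allow_pickle=True)
print(f['intrinsics'],f['R'],f['t'],bot.hold_point_z)
s=telemetry.read_state(); print(s['time'],s['tool_pos'],s['tool_rot'],s['grip_width'])
E
```

```text
[[373.20419641   0.         318.06967748]
 [  0.         373.20419641 196.26525409]
 [  0.           0.           1.        ]] [[-0.0288294  -0.99942889 -0.0176281 ]
 [-0.98208058  0.03160602 -0.18579235]
 [ 0.1862434   0.01195593 -0.98243089]] [0.05000845 0.59240169 0.95484654] 0.0188
0.05 [0.26199723 0.56719693 0.2140818 ] [-3.14055547e+00 -8.47706855e-05  2.70881455e+00] 0.09503470729162654
```

View pics/top1.png

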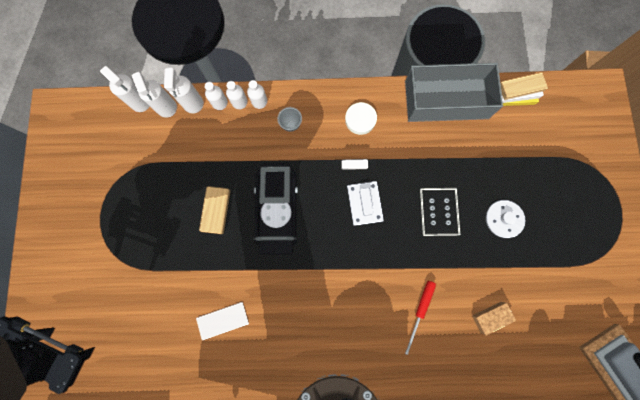

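The top view shows the board running left-right. The binding is at about (275,210), the riser at (366,203) and slightly turned, the white insert frame at (440,212), and the disc beyond it at (506,218). A small white bar lies at (355,164), near the riser.

```bash
python3 - <<'E'
from h import *
f=np.load('top1.npy',allow_pickle=True).item()
im=f['color']; g=im.min(2)
def blob(x0,y0,x1,y1,z,th,name):
    m=np.zeros_like(g); m[y0:y1,x0:x1]=(g[y0:y1,x0:x1]>th)*255
    n,l,st,_=cv2.connectedComponentsWithStats(m); 
    cs,_=cv2.findContours(m,cv2.RETR_EXTERNAL,cv2.CHAIN_APPROX_NONE); c=max(cs,key=lambda c:cv2.contourArea(cv2.convexHull(c)))
    P=cast(f,c[:,0,:],z)[:,:2]
    r=cv2.minAreaRect((P*1000).astype(np.float32)); print(name,r, cv2.boundingRect(c)); return c
blob(340,175,390,232,.058,110,'riser'); blob(412,180,470,245,.05,110,'frame'); blob(480,190,535,245,.058,110,'disc'); blob(335,155,375,172,.05,110,'bar')
Z=f['z_map']; K,R,t=[np.array(f[k]) for k in('intrinsics','R','t')]
def pt(u,v): 
    z=Z[v,u]; return R.T@(np.linalg.inv(K)@[u*z,v*z,z]-t)
for n,p in dict(rail=(366,202),plate=(356,215),ins=(440,222),disc=(495,225),hub=(509,217),bar=(355,164),deck=(400,210)).items(): print(n,pt(*p).round(4))
big=cv2.resize(im[150:250,330:540],None,fx=3.8,fy=3.8,interpolation=cv2.INTER_CUBIC); cv2.imwrite('pics/c1.png',big[:,:,::-1])
E
```

```text
riser ((571.884033203125, -93.09182739257812), (111.88117980957031, 82.01278686523438), 6.442110538482666) (347, 181, 37, 45)
frame ((543.4318237304688, -293.34796142578125), (100.25288391113281, 128.41102600097656), 88.70755767822266) (420, 188, 41, 48)
disc ((517.8457641601562, -462.3356018066406), (102.3465347290039, 98.672119140625), 88.26860809326172) (486, 200, 40, 38)
bar ((682.3880004882812, -70.00013732910156), (72.06282806396484, 28.62054443359375), 88.07920837402344) (341, 159, 27, 11)
rail [ 0.5687 -0.0932  0.086 ]
plate [ 0.5394 -0.0682  0.0558]
ins [ 0.5142 -0.2916  0.0511]
disc [ 0.5011 -0.4337  0.0569]
hub [ 0.5186 -0.4617  0.0795]
bar [ 0.6778 -0.0712  0.066 ]
deck [ 0.5497 -0.1872  0.052 ]
```

View pics/c1.png

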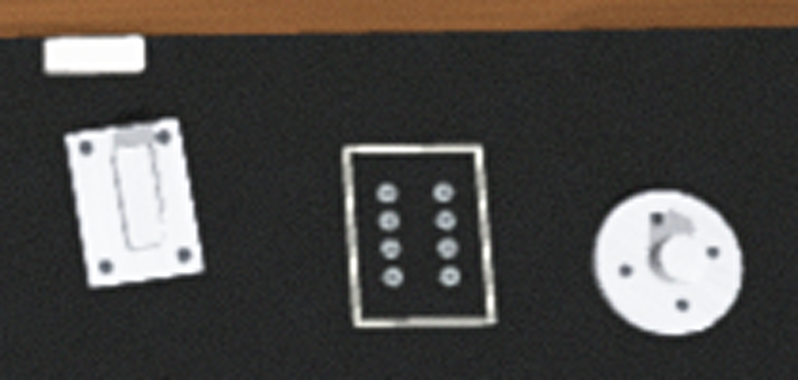

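The crop shows the riser clear of its neighbours, with the rail near its middle. The frame and its eight inserts are unobstructed. I'll go above the riser and measure again from closer.

Request:
send_rows(plan=[[310, -660, 0, 0, 0, 6.2, 80], [310, -660, 0, 0, 0, 6.2, 80], [310, -660, 0, 0, 0, 6.2, 80], [310, -660, 0, 0, 0, 6.2, 80], [310, -660, 0, 0, 0, 6.2, 80], [310, -660, 0, 0, 0, 6.2, 80], [310, -660, 0, 0, 0, 6.2, 80], [310, -660, 0, 0, 0, 6.2, 80], [310, -660, 0, 0, 0, 6.2, 80], [310, -660, 0, 0, 0, 6.2, 80], [310, -660, 0, 0, 0, 6.2, 80], [310, -660, 0, 0, 0, 6.2, 80], [310, -660, 0, 0, 0, 6.2, 80], [310, -660, 0, 0, 0, 6.2, 80], [310, -660, 0, 0, 0, 6.2, 80], [310, -660, 0, 0, 0, 6.2, 80], [310, -660, 0, 0, 0, 6.2, 80], [310, -660, 0, 0, 0, 6.2, 80], [310, -660, 0, 0, 0, 6.2, 80], [310, -660, 0, 0, 0, 6.2, 80]])

```text
time: 1.72
tool_pos: [0.572, -0.0938, 0.2138]
tool_rot: [3.141, -0.001, -3.036]
force: [0.0, 0.0, 0.7]
grip_width: 0.0802
grip_force: 0.0
```

```bash
python3 - <<'E'
from h import *
f=grab('wrist','w1.png'); np.save('w1.npy',f,allow_pickle=True)
s=telemetry.read_state(); print(s['time'],s['tool_pos'],s['tool_rot'],s['q'],s['grip_width'])
E
```

```text
1.7667 [ 0.57168135 -0.09266634  0.21400449] [ 3.14080987e+00 -1.28693077e-03 -3.03430237e+00] [-2.74848949e-01  4.26888017e-01  1.67393356e+00  2.85355204e-04
  1.04225710e+00 -1.95307914e+00] 0.07985759333739971
```

View pics/w1.png

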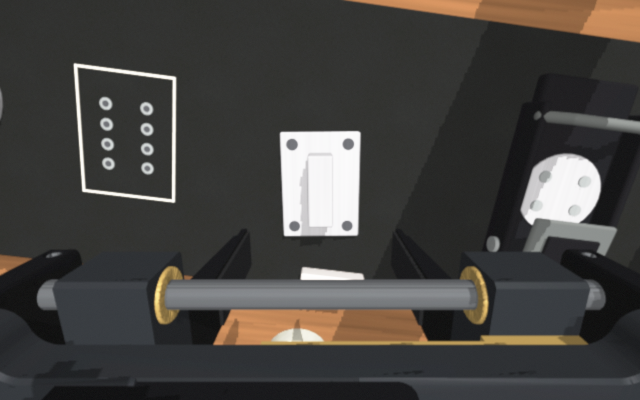

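The wrist view shows the riser at about (320,185) and the frame, with all eight inserts, at (125,133). The fingers straddle the rail, and the board's far edge is at the bottom of the picture.

```bash
cat >> h.py <<'E'
def rect(f,box,z,th):
    x0,y0,x1,y1=box; g=f['color'].min(2); m=np.zeros_like(g); m[y0:y1,x0:x1]=(g[y0:y1,x0:x1]>th)*255
    cs,_=cv2.findContours(m,cv2.RETR_EXTERNAL,cv2.CHAIN_APPROX_NONE); c=max(cs,key=lambda c:cv2.contourArea(cv2.convexHull(c)))
    r=cv2.minAreaRect((cast(f,c[:,0,:],z)[:,:2]*1000).astype(np.float32))
    (cx,cy),(w,h),a=r
    if w<h: a-=90; w,h=h,w
    return np.round([cx,cy,w,h,(a+90)%180-90],2)
def inserts(f,box,z=.05,th=90):
    x0,y0,x1,y1=box; m=(f['color'].min(2)[y0:y1,x0:x1]>th).astype(np.uint8)
    n,l,s,c=cv2.connectedComponentsWithStats(m)
    k=[i for i in range(1,n) if s[i,4]>15]
    P=cast(f,c[k]+[x0,y0],z)[:,:2]*1000
    return len(k),P.mean(0).round(2),np.round(cv2.minAreaRect(P.astype(np.float32)),2) if 0 else cv2.minAreaRect(P.astype(np.float32))
E
python3 - <<'E'
from h import *
w=np.load('w1.npy',allow_pickle=True).item(); t=np.load('top1.npy',allow_pickle=True).item()
for th in (90,130): 
    print('w riser',rect(w,(265,115,375,250),.058,th),'frame',rect(w,(60,50,190,215),.05,th))
    print('t riser',rect(t,(340,175,390,232),.058,th),'frame',rect(t,(412,180,470,245),.05,th))
print(inserts(w,(92,90,165,180))); print(inserts(t,(426,194,455,230)))
# rail top by depth and by brightness outline
Z=w['z_map'];K,R,T=[np.array(w[k]) for k in('intrinsics','R','t')]
v,u=np.mgrid[115:250,265:375]; z=Z[v,u]; C=np.stack([(u-K[0,2])/K[0,0]*z,(v-K[1,2])/K[1,1]*z,z],-1); X=(C-T)@R
m=(X[...,2]>.076)&(z>0); P=(X[m][:,:2]*1000).astype(np.float32); print('rail',P.mean(0),cv2.minAreaRect(P),np.median(X[m][:,2]),m.sum())
E
```

```text
w riser [571.18 -94.07 110.41  80.82   6.44] frame [ 543.1  -293.95  128.59   98.62   -1.16]
t riser [571.37 -93.28 112.96  82.68   6.46] frame [ 543.41 -293.47  128.52  100.75   -1.25]
w riser [570.87 -94.11 109.58  80.04   6.46] frame [ 543.04 -293.95  127.68   97.93   -1.09]
t riser [571.72 -93.19 111.5   81.51   6.39] frame [ 543.42 -293.57  128.15   99.71   -1.44]
(8, array([ 542.94, -293.94]), ((542.8761596679688, -293.9240417480469), (40.075645446777344, 59.9250373840332), 88.74845123291016))
(8, array([ 543.41, -293.54]), ((543.52783203125, -293.456298828125), (40.52436828613281, 59.976688385009766), 88.9057846069336))
rail [570.3434 -94.9931] ((572.2332763671875, -94.78890228271484), (70.123046875, 23.508514404296875), 5.534442901611328) 0.08541595151920961 1808
```

Both views agree. The riser is at (571,-94) mm, yaw 6.45°, and the target is at (543,-294) mm, yaw -1.2°. The sizes also match those given. Next I'll go down and grip the rail.

Request:
send_rows(plan=[[-1, -1, -40, 0, 0, 0.06, 70], [-1, -1, -80, 0, 0, 0.06, 60], [-1, -1, -110, 0, 0, 0.06, 60], [-1, -1, -130, 0, 0, 0.06, 60], [-1, -1, -142, 0, 0, 0.06, 50], [-1, -1, -148, 0, 0, 0.06, 40], [-1, -1, -151, 0, 0, 0.06, 40], [-1, -1, -152, 0, 0, 0.06, 40], [-1, -1, -152, 0, 0, 0.06, 30], [-1, -1, -152, 0, 0, 0.06, 26], [-1, -1, -152, 0, 0, 0.06, 22], [-1, -1, -152, 0, 0, 0.06, 18], [-1, -1, -152, 0, 0, 0.06, 15], [-1, -1, -152, 0, 0, 0.06, 15], [-1, -1, -152, 0, 0, 0.06, 15], [-1, -1, -152, 0, 0, 0.06, 15]], squeeze=25)

```text
time: 3.1
tool_pos: [0.5715, -0.0938, 0.0635]
tool_rot: [-3.141, 0.001, -3.028]
force: [-0.7, 1.6, 7.0]
grip_width: 0.0236
grip_force: 25.0
```

Request:
send_rows(plan=[[-1, -5, 0, 0, 0, -0.04, 15], [-2, -13, 0, 0, 0, -0.1, 15], [-4, -25, 0, 0, 0, -0.2, 15], [-6, -39, 0, 0, 0, -0.3, 15], [-8, -54, 0, 0, 0, -0.42, 15], [-10, -69, 0, 0, 0, -0.54, 15], [-12, -84, 0, 0, 0, -0.66, 15], [-14, -99, 0, 0, 0, -0.78, 15], [-16, -114, 0, 0, 0, -0.9, 15], [-18, -129, 0, 0, 0, -1.02, 15], [-20, -144, 0, 0, 0, -1.14, 15], [-22, -159, 0, 0, 0, -1.26, 15], [-24, -173, 0, 0, 0, -1.36, 15], [-26, -184, 0, 0, 0, -1.44, 15], [-27, -192, 0, 0, 0, -1.5, 15], [-28, -197, 0, 0, 0, -1.53, 15], [-28, -200, 0, 0, 0, -1.54, 15], [-28, -200, 0, 0, 0, -1.54, 15], [-28, -200, 0, 0, 0, -1.54, 15]])

```text
time: 4.68
tool_pos: [0.5433, -0.2939, 0.0635]
tool_rot: [-3.141, 0.001, 3.12]
force: [-2.4, -0.2, 5.0]
grip_width: 0.0236
grip_force: 25.0
```

```bash
python3 - <<'E'
from h import *
f=grab('wrist','w2.png'); np.save('w2.npy',f,allow_pickle=True)
f=grab('top'); np.save('top2.npy',f,allow_pickle=True)
cv2.imwrite('pics/t2.png',cv2.resize(f['color'][150:270,330:540],None,fx=3.8,fy=3.8)[:,:,::-1])
s=telemetry.read_state(); print(s['time'],s['tool_pos'],s['tool_rot'],s['force'],s['grip_width'])
E
```

```text
4.7833 [ 0.54325001 -0.29391351  0.06352561] [-3.14101423e+00  8.85995564e-04  3.12040491e+00] [-2.66772982  0.01397764  6.61739832] 0.02371668539463181
```

View pics/w2.png

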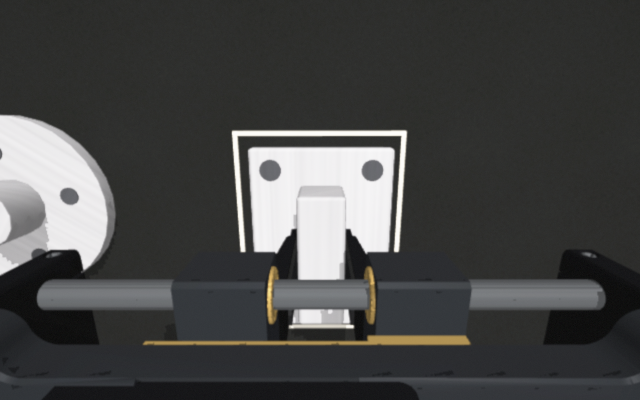

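View pics/t2.png

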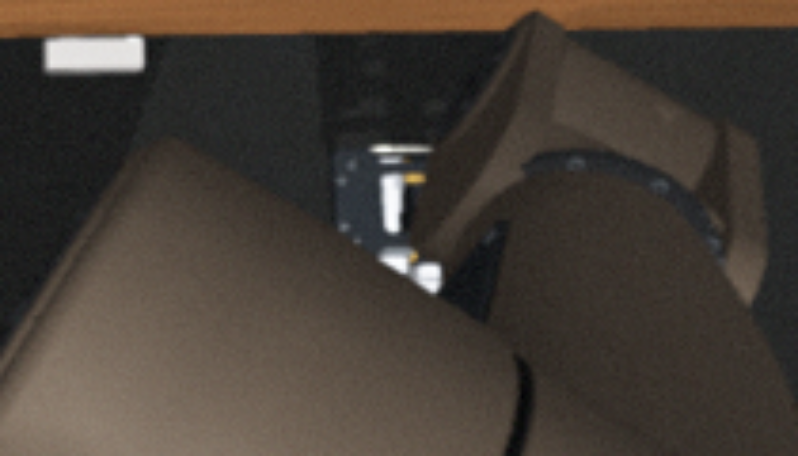

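The wrist view shows the plate inside the white frame. The side gaps look even at about (244,250) and (399,250), and the bar, at (320,325), is the far frame line. The arm hides the top view. I'll release, rise straight up and measure.

Request:
send_rows(plan=[[0, 0, 0, 0, 0, 0, 30], [0, 0, 0, 0, 0, 0, 40], [0, 0, 0, 0, 0, 0, 50], [0, 0, 0, 0, 0, 0, 50], [0, 0, 0, 0, 0, 0, 50], [0, 0, 4, 0, 0, 0, 50], [0, 0, 12, 0, 0, 0, 50], [0, 0, 30, 0, 0, 0, 50], [0, 0, 60, 0, 0, 0, 50], [0, 0, 100, 0, 0, 0, 50], [0, 0, 140, 0, 0, 0, 50], [0, 0, 150, 0, 0, 0, 50], [0, 0, 150, 0, 0, 0, 50], [0, 0, 150, 0, 0, 0, 50]])

```text
time: 5.95
tool_pos: [0.543, -0.2935, 0.2132]
tool_rot: [-3.141, 0.001, 3.121]
force: [-0.8, -0.6, -1.0]
grip_width: 0.0498
grip_force: 0.0
```

```bash
python3 - <<'E'
from h import *
f=grab('wrist','w3.png'); np.save('w3.npy',f,allow_pickle=True)
s=telemetry.read_state(); print(s['time'],s['tool_pos'],s['tool_rot'],s['force'],s['grip_width'])
E
```

```text
6.0 [ 0.54268289 -0.29330446  0.21201001] [ 3.14095858e+00 -8.11533735e-04  3.12073738e+00] [-0.14107462  0.31598836 -0.25318969] 0.05018120148211074
```

View pics/w3.png

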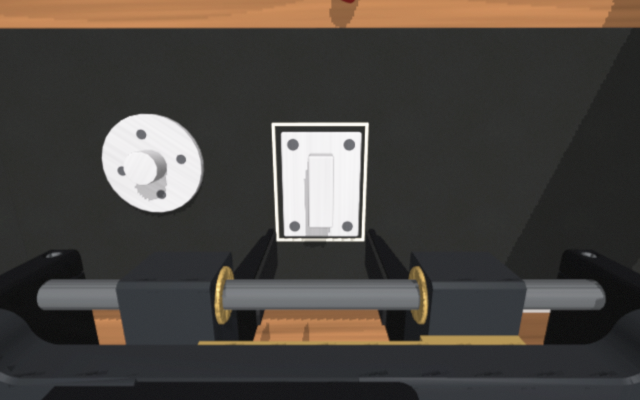

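The plate (around (320,185)) sits inside the frame (around (320,182)) with margins on all sides, and the disc at (152,163) is undisturbed. Next I'll measure the remaining error.

```bash
python3 - <<'E'
from h import *
f=np.load('w3.npy',allow_pickle=True).item(); g=f['color'].min(2)
for th in (110,150):
    m=np.zeros_like(g); m[110:255,262:378]=(g[110:255,262:378]>th)*255
    n,l,s,c=cv2.connectedComponentsWithStats(m)
    for i in range(1,n):
        if s[i,4]>150:
            P=np.argwhere(l==i)[:,::-1]
            for z in (.05,.058):
                (cx,cy),(w,h),a=cv2.minAreaRect((cast(f,P,z)[:,:2]*1000).astype(np.float32)); print(th,s[i],z,np.round([cx,cy,w,h,a],2))
print('disc',rect(f,(90,100,212,220),.058,110))
E
```

```text
110 [ 271  122   98  120 1594] 0.05 [ 542.83 -294.18   98.    127.58   88.83]
110 [ 271  122   98  120 1594] 0.058 [ 541.08 -294.12   95.64  124.51   88.83]
110 [ 281  132   81  105 7975] 0.05 [ 544.8  -293.22   82.13  111.88   88.82]
110 [ 281  132   81  105 7975] 0.058 [ 543.   -293.18   80.16  109.19   88.82]
150 [ 272  123   97  118 1229] 0.05 [ 542.73 -294.16   97.32  125.41   88.82]
150 [ 272  123   97  118 1229] 0.058 [ 540.98 -294.1    94.98  122.39   88.82]
150 [ 281  132   81  104 7735] 0.05 [ 544.21 -293.2    81.51  110.71   88.82]
150 [ 281  132   81  104 7735] 0.058 [ 542.43 -293.16   79.55  108.05   88.82]
disc [ 516.96 -462.91  100.46   99.88   83.28]
```

The plate is about 1 mm off centre and square to within 0.1°. The disc hasn't moved and the gripper is clear, so I'm handing in.

```bash
python3 -c "
from bench import job; print(job.sign_off())"
```

```text
the job is handed in; nothing more can be done
None
```

I slid the riser plate along the deck onto the free inserts and let go of it there, about 1 mm off centre and square to within 0.1°; the disc was left where it was, and the job is handed in at about 6 s on the robot's clock.

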